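# Seat the filter plate in its clip bracket and lock it

### The arm

A 6-joint arm with a two-finger parallel gripper is mounted at the origin on the work surface. World frame = base frame: x ahead of the robot, y to its left, z up, the work surface at z = 0. Lengths are in m, angles in rad, forces in N, time in s.
With the tool pointing down it reaches from about 0.275 to 0.825 m from the base axis. Payload 4.9 kg.
Tool frame: the origin (TCP) lies midway between the tips of the shut fingers; the grasp point (between the pads) lies 19 mm behind it (grip_point_offset is the distance from the TCP to the grasp point, in m); z points along the fingers, y is the line along which they close (so a half turn about z gives the same grasp; the last joint's range is limited). The gripper opens to 85 mm and grips with 20 to 120 N. Pads are 22 mm wide; open, the fingers measure 114 mm over their backs; the gripper's body (76 mm by 85 mm) begins 54 mm behind the grasp point. The pads swing forward as they close: fully open they stand 13 mm farther back than shut.
Start: joints at [-1.376, 0.326, -0.193, 1.052, 0, 1.437], TCP at [0.178, -0.521, 0.231] pointing down, gripper open.
Joint ranges: [-2.65, 2.65], [-0.97, 1.79], [-1.3, 1.35], [-1.93, 2.1], [-1.47, 1.37], [-3.14, 3.14]. Speed limits (rad/s): [2.57, 2.57, 3.14, 3.14, 3.14, 3.14].

### API

Orientations are given as a rotation vector (axis times angle).
In Python, from cell import * gives the robot as it stands. Calls block until the motion is done:
- movep(position, orientation): joint-space move of the TCP to a pose.
- move_l(position, velocity=0.15, rot=None, until_force=None): straight line of the TCP; rot=None keeps the orientation; velocity is the mean speed in m/s. With until_force (N) it stops when the force on the tool has changed by that much, and returns True; else False.
- set_joints(angles): joint-space move.
- let_go() and grab(newtons=None): open the fingers fully, or close them until they stop; newtons is the grip in N (None keeps the last).
- sleep(seconds).
- ik(position, orientation): joint angles nearest the present ones, or None.
- get_state(): the state.
- grab_frame(name): name is "side" or "top"; returns a dict with "img" (480x640x3 uint8, red, green, blue), "fx", "fy", "cx", "cy" (pixels), "cam_to_world" (4x4, takes a point from camera to world coordinates). Camera axes: x right, y down, z forward; pixel columns grow to the right and rows downward; lengths in m; the calibration is good to about 2 mm. A picture is of the moment at which its call begins. There is no depth.
A pose or a line that the arm cannot do raises MotionError and nothing moves.
- sign_off(): hands the job in; it is judged then, once.
Trained networks look in the newest picture that a camera, given by its name, has taken for a name from the list of things; names that differ only in an ending like _2 or _b are one class to them, and where a whole thing is asked for, a point or a joint stands for the part that bears it (a point fixed in the world has none). Each returns a list of dicts, best first, with "score" (0 to 1); they miss things now and then, are a little off and sometimes report something else, mostly with a low value. They report only what shows in the picture. A call takes as long as a camera call.
- spot_in(camera, name): "centre" ([column, row] in pixels, amid what is visible of it).
- silhouettes(camera, name): "mask" (480x640 bool, what is visible of it) and "centre" ([column, row] in pixels, amid what is visible of it).
- tip_of(camera, name): "centre" ([column, row] in pixels: a listed point, or the origin of a listed thing).
The state is a dict: "clock": time; "q": joint angles; "joint_velocities": joint speeds; "tau": joint torques, N m; "position": TCP position; "eef_rot": TCP orientation; "contact_force": force on the tool from outside, world axes, zero at the start; "wrist_torque": the same for the moment, N m; "finger_gap": opening from 0.0 (shut) to 1.0 (fully open); "grasp_force": force on a finger pad.
Only numpy, scipy, OpenCV 4.12 (cv2) and the standard library are available. Lean on these libraries where they do the work, as an engineer would, in place of code of your own. Each camera call takes 0.05 s, during which the arm holds its last target. There are 200 camera calls.

### The job

Slide the steel filter plate (the one with two side ears) along the filtration bracket's board so that its ears go into the two clip slots, and push it fully home: against the end stop, square and flat, with both spring clips snapped behind the ears. Then flip the cam lever over its high point until it snaps closed onto the plate. Leave the other things on the bench where they are.

Things in the scene. Friction and masses are not known exactly. Their poses are not given: they have to be found in the camera images.
- bracket: Filtration bracket, fixed to the bench, elsewhere and turned a little each time. Grey board 380 mm (x) by 200 mm (y), 10 mm thick. Origin: centre of its underside, on the bench; z up. The plate slides in along its +x, which points roughly to the robot's left (world +y). Two aluminium slots, open to -x and to each other, stand on it towards +x, their side walls 69.5 mm from the centre line.
- seat (a point): Seat: where the plate's origin is when fully home; on the board's top face (10 mm above the bench), 50 mm to +x of the bracket's origin. Axes as the bracket's. Lips cover the slots from 12 mm behind to 30 mm ahead of it, 54 mm or more from the centre line; lip underside 12 mm, top 17 mm above the board.
- mouth (a point): Mouth of the slots: on the board's top and centre line, 87 mm to -x of the seat. Two flared guides, 14 mm high, stand from here to 43 mm before the seat; here their inner faces are about 79 mm from the centre line and they narrow to the slots (about 70 mm).
- slot_left (a point): On the board's top at the nose of the brass V-shaped spring clip of the slot on the bracket's +y side, 29 mm to -x of the seat. The nose pokes 6 mm into the slot; an entering ear pushes it aside (10 to 20 N for both clips together) and it snaps in behind the ear when the plate is home.
- slot_right (a point): The same for the slot on the bracket's -y side.
- stop (a point): End stop: on the board's top and centre line, at the face of a bar 14 mm high that the plate's leading edge meets when home, 45 mm to +x of the seat.
- plate: Loose steel plate lying flat on the board, 125 to 160 mm to -x of the seat, up to 25 mm off to a side and 0.25 rad turned. Body 90 mm (x) by 100 mm (y), 16 mm high; midway on each 90 mm side an ear 50 mm long (x), 10 mm high sticks out 18 mm in y (136 mm over the ears), its leading (+x) corner tapered. 56 mm white disc on top. Origin: centre of its underside; x roughly as the bracket's x. 0.3 to 0.6 kg.
- cam_lever (a joint): Cam lever's angle in rad: 0 open (leaning back, away from the plate), growing as it swings over towards the plate; closed at about 2.0, with its rubber foot on the plate. A spring holds it open below the high point at 1.2 and snaps it closed beyond; it takes about 6 N at the crossbar.
- lever_bar (a point): Middle of the lever's steel crossbar (T-handle): bar 14 mm thick, 100 mm long, along the bracket's y, 115 mm from the pivot, on a flat arm 14 mm wide along the centre line. This point moves with the lever.
- lever_pivot (a point): Lever's pivot: on the centre line, 75 mm to +x of the seat, 46 mm above the bench; the axis runs along the bracket's y. Open, the arm points up and to the bracket's +x, 65 degrees above level; closed it lies level to -x, over the plate.
- beaker: Bystander: glass beaker, 66 mm wide, 88 mm high, standing beside the bracket's lever end. Origin: centre of its underside.
- gasket: Bystander: flat grey ring, 80 mm across, 8 mm high, lying beside the bracket's lever end, on the other side from the beaker. Origin: centre of its underside.
- blank_plate: Bystander: plain square steel plate without ears, 85 x 85 x 12 mm, lying on the bench; not the one to be fitted. Origin: centre of its underside.
- bottle: Bystander: closed amber bottle, 68 mm wide, 150 mm high. Origin: centre of its underside.
- flask: Bystander: conical flask, 88 mm wide, 125 mm high. Origin: centre of its underside.
- spatula: Bystander: spatula about 200 mm long lying on the bench.
- mortar: Bystander: white bowl, 90 mm wide, 50 mm high. Origin: centre of its underside.

How it is judged:
By the outcome, as a careful person would: the job done as asked, in the order asked, and still so for the second after the job is handed in, with the robot touching nothing.
It also fails if it takes over 72 s, if anything falls off the work surface, if the arm or the gripper's body presses on something with over 40 N, if the wrist force passes 120 N, or if a joint passes its speed limit or range.

## Working session

There is one attempt and no reset: what is moved stays moved. The work goes in short steps, each a Python script; the robot and the scene stay as the last script left them, time stands still between calls to the robot, and variables do not carry over. Pictures are saved under pics/ and viewed, at most 10 in all, crops included, and the job is handed in when it is done.

```bash
mkdir -p pics; ls
cat > h.py <<'E'
from cell import *
import numpy as np, cv2
from scipy.spatial.transform import Rotation as R
def ray(f,px):
    T=np.array(f["cam_to_world"]); d=T[:3,:3]@np.array([(px[0]-f["cx"])/f["fx"],(px[1]-f["cy"])/f["fy"],1.])
    return T[:3,3],d
def onz(f,px,z):
    o,d=ray(f,px); return o+d*(z-o[2])/d[2]
def proj(f,p):
    T=np.linalg.inv(np.array(f["cam_to_world"])); c=T[:3,:3]@np.array(p)+T[:3,3]
    return np.array([f["fx"]*c[0]/c[2]+f["cx"],f["fy"]*c[1]/c[2]+f["cy"]])
def save(f,n): cv2.imwrite("pics/"+n,np.ascontiguousarray(f["img"][:,:,::-1]))
E
python3 - <<'E'
from h import *
fs={c:grab_frame(c) for c in("top","side")}
im=[]
for c,f in fs.items():
    save(f,c+"0.png"); print(c,np.round(f["cam_to_world"],3).tolist(),f["fx"])
    for n,z in [("bracket",0),("seat",.01),("mouth",.01),("slot_left",.01),("slot_right",.01),("stop",.01),("plate",.01),("lever_bar",.15),("lever_pivot",.046),("beaker",0),("gasket",0),("bottle",0),("flask",0),("blank_plate",0),("mortar",0)]:
        r=tip_of(c,n)
        for a in r[:1]: print(c,n,round(a["score"],2),np.round(a["centre"],1),np.round(onz(f,a["centre"],z),4))
E
```

```text
pics
top [[0.027, -0.997, 0.074, 0.404], [-1.0, -0.028, -0.011, -0.014], [0.013, -0.073, -0.997, 1.421], [0.0, 0.0, 0.0, 1.0]] 590.540112699554
top bracket 0.77 [291.5 219.5] [0.5514 0.0409 0.    ]
top seat 0.81 [279.3 210.6] [0.571  0.0704 0.01  ]
top mouth 0.85 [311.  225.5] [ 0.5372 -0.0067  0.01  ]
top slot_left 0.8 [280.1 244. ] [0.4907 0.066  0.01  ]
top stop 0.95 [256.4 210.3] [0.5701 0.1254 0.01  ]
top plate 0.92 [338.  229.2] [ 0.5301 -0.0716  0.01  ]
top lever_bar 0.61 [217.2 194.6] [0.5854 0.1974 0.15  ]
top lever_pivot 0.96 [246.4 202.9] [0.5827 0.1458 0.046 ]
top beaker 0.95 [244.2 271.8] [0.4222 0.1504 0.    ]
top gasket 0.73 [312.3 162.7] [ 0.6917 -0.0054  0.    ]
top bottle 0.64 [497.7 207. ] [ 0.5961 -0.459   0.    ]
top flask 0.7 [133.5 181.1] [0.6339 0.4256 0.    ]
top blank_plate 0.73 [502.6 282.9] [ 0.4124 -0.4718  0.    ]
top mortar 0.83 [440.4 329.2] [ 0.2979 -0.3229  0.    ]
side [[-0.72, -0.539, 0.438, 0.032], [-0.694, 0.56, -0.452, 0.461], [-0.002, -0.63, -0.777, 0.933], [0.0, 0.0, 0.0, 1.0]] 454.15900339263453
side bracket 0.73 [289.2 270.3] [0.5433 0.0414 0.    ]
side seat 0.56 [271.  273.7] [0.5627 0.0841 0.01  ]
side mouth 0.89 [303.1 258.1] [ 0.5397 -0.0046  0.01  ]
side slot_left 0.65 [299.  286.5] [0.4862 0.0625 0.01  ]
side slot_right 0.82 [270.2 251.8] [0.6148 0.0397 0.01  ]
side stop 0.69 [254.  281.9] [0.5746 0.1291 0.01  ]
side plate 0.86 [323.8 247.2] [ 0.5261 -0.0663  0.01  ]
side lever_bar 0.65 [217.1 259.4] [0.5932 0.1965 0.15  ]
side lever_pivot 0.86 [243.4 277.7] [0.5804 0.1516 0.046 ]
side gasket 0.6 [262.8 228.8] [ 0.6936 -0.0036  0.    ]
side bottle 0.9 [398.4 162.9] [ 0.593 -0.468  0.   ]
side flask 0.82 [137.8 350.8] [0.6271 0.4233 0.    ]
side blank_plate 0.52 [322.3 244. ] [ 0.5417 -0.0771  0.    ]
```

Run:
```python
import cv2
for c,b in(("top",(150,380,130,310)),("side",(180,410,180,330))):
    i=cv2.imread(f"pics/{c}0.png")[b[2]:b[3],b[0]:b[1]]
    cv2.imwrite(f"pics/{c}0c.png",cv2.resize(i,None,fx=3.3,fy=3.3,interpolation=cv2.INTER_CUBIC))
```

```text
(no output)
```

View pics/top0c.png

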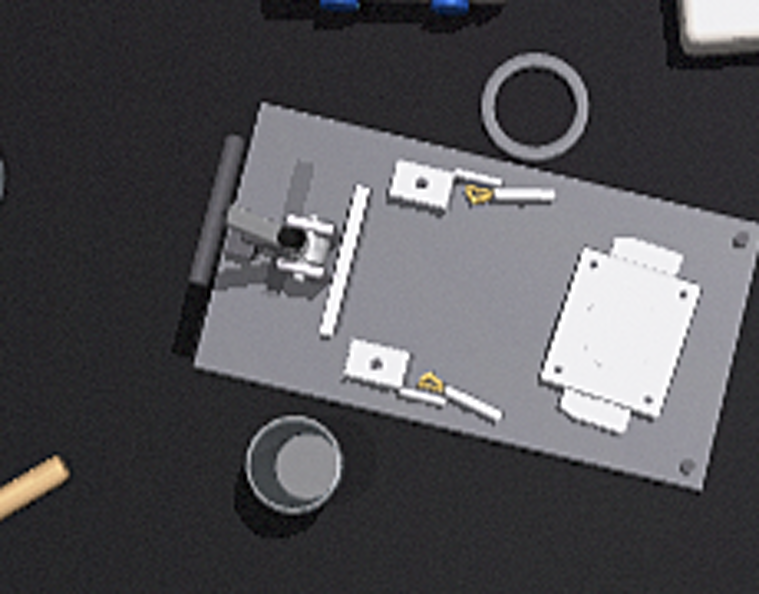

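View pics/side0c.png

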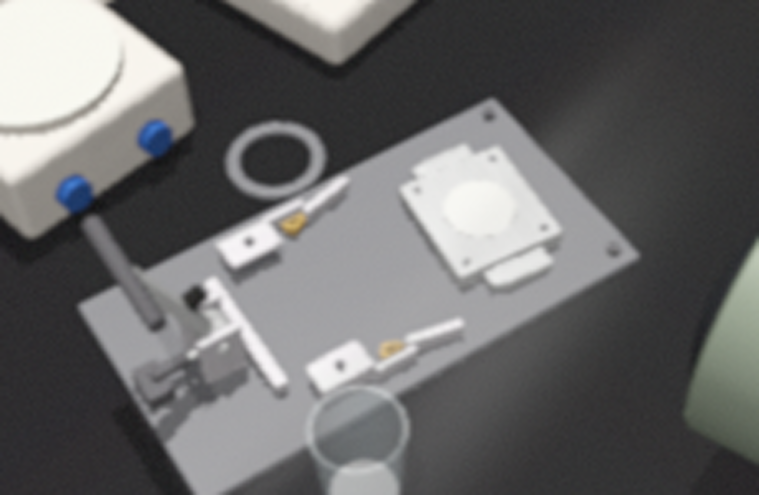

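The top crop shows the bracket board, with corners at about (262,102), (762,222), (703,490) and (195,366). The plate is near (620,335), turned about 5° on the board. The lever is open at the left, the ring is above and the beaker below. The side crop agrees, and the path between the plate and the slots is clear.

```bash
cat >> h.py <<'E'
from scipy.optimize import least_squares
BP={"bracket":(0,0,0),"seat":(.05,0,.01),"mouth":(-.037,0,.01),"slot_left":(.021,.065,.01),"slot_right":(.021,-.065,.01),"stop":(.095,0,.01),"lever_pivot":(.125,0,.046)}
def plate_px(f,cam,hint=None):
    r=[a for a in silhouettes(cam,"plate") if a["score"]>.4]
    return r[0] if r else None
def rot2(t): return np.array([[np.cos(t),-np.sin(t)],[np.sin(t),np.cos(t)]])
def tf(p,q): return np.append(p[:2]+rot2(p[2])@np.array(q[:2]),q[2])
def fitpose(obs,x0):
    # obs: (frame, px, local pt, weight)
    fun=lambda p: np.concatenate([w*(proj(f,tf(p,q))-px) for f,px,q,w in obs])
    return least_squares(fun,x0,loss="soft_l1")
def outline(mask):
    c=max(cv2.findContours(mask.astype(np.uint8),cv2.RETR_EXTERNAL,cv2.CHAIN_APPROX_NONE)[0],key=cv2.contourArea)
    return c[:,0,:].astype(float)
PO=[(.045,.05),(-.045,.05),(-.045,-.05),(.045,-.05)]
E
python3 - <<'E'
from h import *
fs={c:grab_frame(c) for c in("top","side")}
ft=fs["top"]; obs=[]
C=[(262,102,.19,-.1),(762,222,-.19,-.1),(703,490,-.19,.1),(195,366,.19,.1)]
C=[(x,y,a,b) for x,y,a,b in C]
for x,y,a,b in C: obs.append((ft,np.array([x/3.3+150,y/3.3+130]),(a,b,.01),2.))
for c,f in fs.items():
    for n,q in BP.items():
        r=tip_of(c,n)
        if r: obs.append((f,np.array(r[0]["centre"]),q,.5))
s=fitpose(obs,[.55,.04,1.8]); b=s.x
print("bracket",b)
for f,px,q,w in obs: print(q,np.round(proj(f,tf(b,q))-px,1))
for x,y,a,bb in C: print(np.round(onz(ft,(x/3.3+150,y/3.3+130),.01),4))
P=[(586,248,.045,-.05),(700,285,-.045,-.05),(657,418,-.045,.05),(542,382,.045,.05)]
po=[(ft,np.array([x/3.3+150,y/3.3+130]),(a,c,.026),1.) for x,y,a,c in P]
for c,f in fs.items():
    r=tip_of(c,"plate")
    if r: po.append((f,np.array(r[0]["centre"]),(0,0,.01),.5))
p=fitpose(po,[.53,-.07,b[2]]).x
for f,px,q,w in po: print(q,np.round(proj(f,tf(p,q))-px,1))
print("plate",p, "in seat frame", rot2(-b[2])@(p[:2]-tf(b,(.05,0,0))[:2]), p[2]-b[2])
for c in fs:
  for n in("lever_bar",):
    print(c,proj(fs[c],tf(b,(.125+.0486,0,.15))),[a["centre"] for a in tip_of(c,n)][:1])
  for a in silhouettes(c,"plate")[:2]: print(c,a["score"],a["mask"].sum(),a["centre"])
np.save("b.npy",b); print(get_state()["clock"])
E
```

```text
bracket [0.55145993 0.0301464  1.36149185]
(0.19, -0.1, 0.01) [-0.3 -0.3]
(-0.19, -0.1, 0.01) [1.4 0.2]
(-0.19, 0.1, 0.01) [ 0.3 -0.1]
(0.19, 0.1, 0.01) [-0.5  0.1]
(0, 0, 0) [0.4 1. ]
(0.05, 0, 0.01) [-3.3  2. ]
(-0.037, 0, 0.01) [-2.8 -5.5]
(0.021, 0.065, 0.01) [-0.   0.1]
(0.021, -0.065, 0.01) [-1.4 -1.5]
(0.095, 0, 0.01) [ 3.7 -2.3]
(0.125, 0, 0.046) [-2.9  3.2]
(0, 0, 0) [ 3.4 -0.7]
(0.05, 0, 0.01) [ 1.1 -0.3]
(-0.037, 0, 0.01) [-0.  -3.3]
(0.021, 0.065, 0.01) [-2.   0.7]
(0.021, -0.065, 0.01) [2.  0.3]
(0.095, 0, 0.01) [ 2.9 -2.5]
(0.125, 0, 0.046) [-44.8   9.5]
[0.6881 0.1946 0.01  ]
[ 0.6103 -0.1732  0.01  ]
[ 0.4138 -0.1343  0.01  ]
[0.4934 0.2356 0.01  ]
(0.045, -0.05, 0.026) [-1.  -0.1]
(-0.045, -0.05, 0.026) [0.6 0.2]
(-0.045, 0.05, 0.026) [ 0.9 -0. ]
(0.045, 0.05, 0.026) [-0.5 -0.8]
(0, 0, 0.01) [-1.9  2.2]
(0, 0, 0.01) [ 2.5 -0.9]
plate [ 0.52501147 -0.07168358  1.28702977] in seat frame [-0.15510306  0.00471304] -0.07446207930446747
top [216.04838896 193.59489082] [[214.8, 195.1]]
top 0.66 1854 [340.8, 231.6]
side [217.43831123 261.82777706] [[217.3, 260.8]]
side 0.87 1467 [324.3, 246.4]
side 0.21 1006 [286.4, 316.4]
2.7
```

```bash
cat >> h.py <<'E'
b=np.load("b.npy") if __import__("os").path.exists("b.npy") else None
def S(x,y,z):  # seat-frame xy, world z
    return tf(b,(.05+x,y,z))
def rotv(extra=0.,flip=1):
    t=b[2]+extra; y=flip*np.array([-np.sin(t),np.cos(t),0]); z=np.array([0,0,-1.]); x=np.cross(y,z)
    return R.from_matrix(np.c_[x,y,z]).as_rotvec()
def seatxy(p): return rot2(-b[2])@(np.array(p)[:2]-S(0,0,0)[:2])
E
python3 - <<'E'
from h import *
q0=np.array(get_state()["q"])
best=min((f for f in(1,-1) if ik(S(-.23,.002,.1),rotv(0,f)) is not None),key=lambda f:abs(ik(S(-.23,.002,.1),rotv(0,f))[5]))
print(best, ik(S(-.23,.002,.1),rotv(0,best)))
rv=rotv(0,best)
movep(S(-.232,.002,.1),rv)
print(move_l(S(-.232,.002,.002),.08,until_force=6))
s=get_state(); print(s["position"],s["contact_force"],s["clock"],s["finger_gap"])
print(move_l(S(-.155,.002,.002),.05,until_force=12))
s=get_state(); print(seatxy(s["position"]),s["contact_force"],s["clock"])
f=grab_frame("side"); save(f,"side1.png"); ft=grab_frame("top");save(ft,"top1.png")
a=f["img"][180:330,180:410,::-1]; c=ft["img"][130:310,150:380,::-1]
cv2.imwrite("pics/c1.png",cv2.resize(np.vstack([a,c]),None,fx=1.8,fy=1.8,interpolation=cv2.INTER_CUBIC))
E
```

```text
-1 [-4.15537456e-01  4.20767861e-01 -4.20718474e-01  7.29309992e-01
  4.44089210e-16  1.36456335e+00]
False
[ 0.51216411 -0.14766904  0.00250259] [-0.02057753  0.05350963 -0.12176645] 5.95 0.9976489004743665
False
[-0.15503216  0.00198743] [-0.92651285 -3.59075482  1.97040048] 7.6417
```

View pics/c1.png

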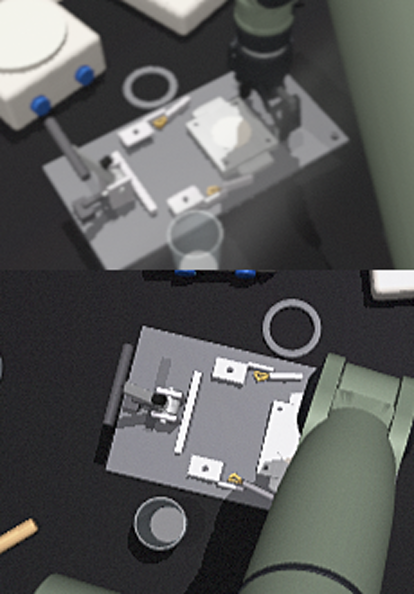

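The side view (top half) shows both fingers on the plate's trailing edge. The top view (bottom half) shows its leading edge at about (270,440), parallel to the stop at (188,412). The plate has squared up and is at the mouth, so I'll keep pushing.

Run:
```python
from h import *
for x in (-.12,-.1,-.085,-.072,-.064,-.050):
    h=move_l(S(x,.001,.002),.04 if x<-.08 else .025,until_force=32)
    s=get_state(); print(x,h,np.round(seatxy(s["position"]),4),np.round(rot2(-b[2])@np.array(s["contact_force"])[:2],1),round(s["contact_force"][2],1),np.round(s["wrist_torque"],2),round(s["clock"],2))
    if h: break
f=grab_frame("side"); save(f,"side2.png"); ft=grab_frame("top");save(ft,"top2.png")
a=f["img"][180:330,180:410,::-1]; c=ft["img"][130:310,150:380,::-1]
cv2.imwrite("pics/c2.png",cv2.resize(np.vstack([a,c]),None,fx=1.8,fy=1.8,interpolation=cv2.INTER_CUBIC))
```

```text
-0.12 False [-0.1206 -0.0008] [-5.7 -3.1] -1.2 [-1.22 -0.47  0.17] 8.77
-0.1 False [-0.1015 -0.0028] [-8.3 -6.9] -1.3 [-1.91 -1.07  0.03] 9.42
-0.085 False [-0.0866 -0.0025] [-9.  -6.8] -1.4 [-1.95 -0.94 -0.07] 9.94
-0.072 False [-0.0742 -0.0027] [-10.3  -6.8] -0.8 [-2.25 -0.98 -0.16] 10.61
-0.064 False [-0.0664 -0.0028] [-11.6  -6.8] -1.3 [-2.36 -1.02 -0.01] 11.07
-0.05 False [-0.0534 -0.0017] [-14.1  -5.1] 2.2 [-2.85 -0.45 -0.04] 11.78
```

View pics/c2.png

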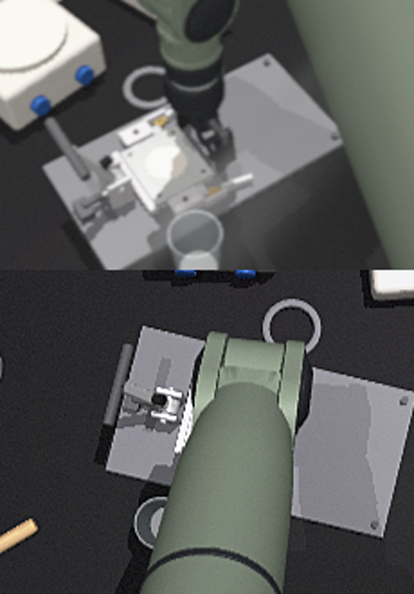

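The plate is close to the stop. The side view shows it between the slots, with both clips at the fingers. I'll push on to a firm stop.

Run:
```python
from h import *
for x in np.arange(-.048,-.030,.002):
    h=move_l(S(x,-.001,.002),.02)
    s=get_state(); F=rot2(-b[2])@np.array(s["contact_force"])[:2]; print(x,np.round(seatxy(s["position"]),4),np.round(F,1),round(s["contact_force"][2],1),np.round(s["wrist_torque"],2),round(s["clock"],2))
    if F[0]<-42: break
s=get_state(); p=seatxy(s["position"])
move_l(S(-.09,0,.002),.1); move_l(S(-.1,0,.12),.15)
movep(S(-.27,-.10,.25),s["eef_rot"])
f=grab_frame("side"); save(f,"side3.png"); ft=grab_frame("top");save(ft,"top3.png")
a=f["img"][200:320,190:340,::-1]; c=ft["img"][150:270,200:350,::-1]
cv2.imwrite("pics/c3.png",cv2.resize(np.hstack([a,c]),None,fx=2.66,fy=2.66,interpolation=cv2.INTER_CUBIC))
print(get_state()["clock"])
for cam,fr in(("side",f),("top",ft)):
    for n in("plate",):
        r=tip_of(cam,n)
        for a in r[:1]: print(cam,n,a["score"],seatxy(onz(fr,a["centre"],.01)))
```

```text
-0.048 [-0.0534 -0.0017] [-20.5   0.4] 7.1 [-3.8   0.51  0.13] 12.18
-0.046 [-0.0534 -0.0017] [-26.4  -0.1] 8.6 [-4.92  0.83  0.33] 12.43
-0.044 [-0.0534 -0.0017] [-31.6   0.6] 10.0 [-6.05  1.03  0.48] 12.68
-0.041999999999999996 [-0.0534 -0.0017] [-37.7   0.4] 10.3 [-7.18  1.36  0.63] 12.93
-0.039999999999999994 [-0.0534 -0.0017] [-42.3  -0.3] 12.5 [-8.3   1.58  0.8 ] 13.18
15.8
side plate 0.71 [-0.03046277  0.06435258]
top plate 0.6 [-0.0024967  -0.00303891]
```

View pics/c3.png

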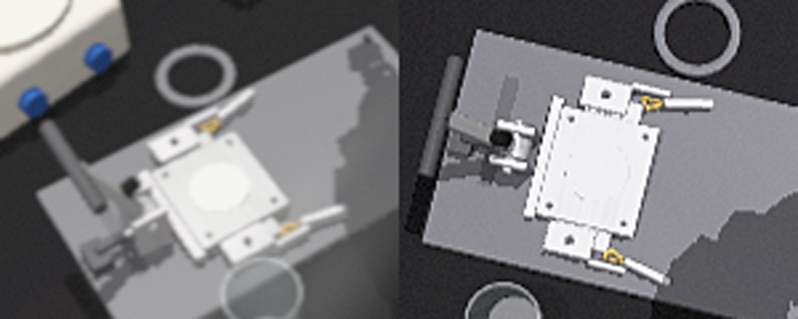

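Run:
```python
from h import *
f=grab_frame("top")
for x,y in((660,125),(632,240)): 
    print(seatxy(onz(f,((x-399)/2.66+200,y/2.66+150),.026)))
im=[]
for cam,fr in(("top",f),("side",grab_frame("side"))):
    for sgn in(1,-1):
        u,v=proj(fr,S(-.025,.06*sgn,.02)).astype(int); im.append(cv2.resize(fr["img"][v-18:v+18,u-24:u+24,::-1],None,fx=8,fy=8,interpolation=cv2.INTER_CUBIC))
    k=proj(fr,S(-.045,.05,.026)),proj(fr,S(-.045,-.05,.026)); print(cam,k)
cv2.imwrite("pics/c4.png",np.vstack([np.hstack(im[:2]),np.hstack(im[2:])]))
```

```text
[-0.04355559 -0.05124082]
[-0.04376894  0.05477589]
top (array([288.58032396, 238.39036349]), array([298.58693552, 197.63755976]))
side (array([298.75060997, 274.40363831]), array([277.60912349, 247.46406695]))
```

View pics/c4.png

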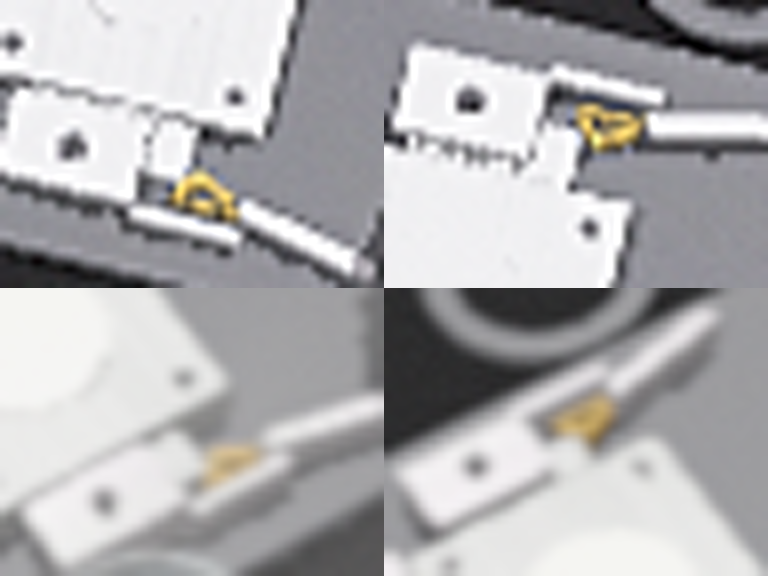

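Both brass noses sit behind the ears. The trailing edge measures -43.6 and -43.8 mm in the seat frame (about -45 expected), so the plate is square and home. Next is the lever.

Run:
```python
from h import *
rv=get_state()["eef_rot"]
grab(20)
movep(S(0.02,-.03,.26),rv); movep(S(.175,-.03,.26),rv)
print(move_l(S(.175,-.03,.138),.12,until_force=8))
for th in np.r_[0:1.5:.15,1.5,1.6]:
    e=np.radians(65)+th
    move_l(S(.075+.115*np.cos(e)+.018,-.03,.046+.115*np.sin(e)-.010),.06)
    s=get_state(); F=rot2(-b[2])@np.array(s["contact_force"])[:2]
    print(round(th,2),np.round(seatxy(s["position"]),4),np.round(F,1),round(s["contact_force"][2],1),round(s["clock"],2))
    if th>1.15 and abs(F[0])<1.5: break
s=get_state(); p=s["position"]
move_l(np.array(S(*(seatxy(p)+[.03,0]),p[2]+.03)),.1)
move_l(S(.05,-.03,.26),.15); movep(S(-.27,-.10,.25),rv)
im=[]
for c,(v,u) in(("side",(200,190)),("top",(150,200))):
    fr=grab_frame(c); im.append(fr["img"][v:v+120,u:u+150,::-1])
    print(c,[np.round(a["centre"]) for a in tip_of(c,"lever_bar")[:1]],proj(fr,S(-.04,0,.046)))
cv2.imwrite("pics/c5.png",cv2.resize(np.hstack(im),None,fx=2.66,fy=2.66,interpolation=cv2.INTER_CUBIC))
print(get_state()["clock"])
```

```text
False
0.0 [ 0.1422 -0.0301] [ 3.9 -0.6] 0.6 20.45
0.15 [ 0.1265 -0.0303] [5.  0.5] 2.5 20.88
0.3 [ 0.1094 -0.0305] [5.1 0.7] 4.4 21.32
0.45 [ 0.0919 -0.0304] [ 5.2 -0.4] 4.4 21.75
0.6 [ 0.0744 -0.0302] [ 4.8 -1.3] 3.3 22.18
0.75 [ 0.0575 -0.03  ] [ 4.7 -1.6] 1.8 22.62
0.9 [ 0.0413 -0.0297] [ 2.5 -0.6] 0.5 23.05
1.05 [ 0.0259 -0.0293] [1.1 0.5] 1.1 23.48
1.2 [ 0.0128 -0.0297] [ 0.6 -0.5] 1.1 23.92
side [array([283., 256.])] [285.7368337  256.68234718]
top [array([288., 217.])] [291.24513028 216.54581203]
26.8167
```

View pics/c5.png

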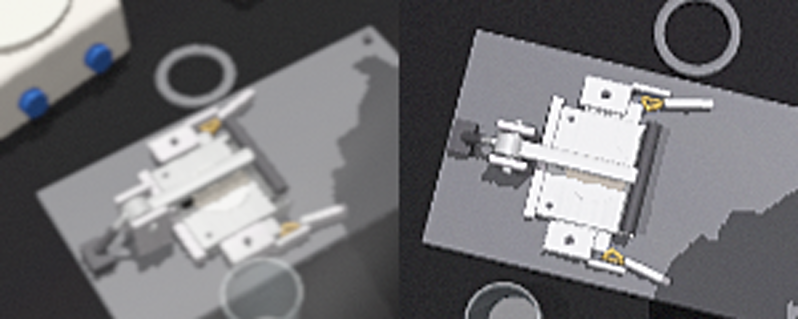

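The lever is closed, with its bar across the plate's trailing edge at about (645,180) in the top half. The clips are still behind the ears, and the beaker and ring haven't moved. I'm handing the job in.

```bash
python3 -c "
from h import *
print(sign_off())"
```

```text
the job is handed in; nothing more can be done
None
```

The plate is fully home against the end stop, square, with both clips snapped behind its ears, and the cam lever is snapped closed on it; I handed the job in at about 27 s.

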